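Tug-check three instrument cases and snap the open catches

TASK

Check that the three grey instrument cases are properly latched: going from the left case to the right one, tug each lid upwards by its grip before you touch its catch. One or two will come up because the catch is off: let that lid down and push its catch home until it snaps over the lid, so that in the end all three are shut and latched. Leave the other things on the bench where they are.

Things in the scene. Friction and masses are not known exactly. Their poses are not given: they have to be found in the camera images.
- case_a: One of three alike grey plastic instrument cases, screwed down to the bench; 110 mm deep (x) by 110 mm wide (y), 65 mm high to the lid's flat top, on a black base plate 122 x 126 x 4 mm. Origin: centre of the underside; its x axis points from the front (catch, towards the robot) to the back (hinge), y to the left, z up. Letters say nothing about its place in the row, nor whether it is latched.
- lid_a_grip (a point): Centre of the black upright grip on the lid of case_a: a bar 14 mm thick (case y), 40 mm long (case x), standing 26 mm above the lid's top (z 65 to 91 mm when shut); the point lies 20 mm in front of the case's middle and 78 mm above its underside when shut. Pinch it across its 14 mm from above. It is 75 mm from the hinge line, measured level.
- lid_a (a joint): Lid of case_a, rad: 0 shut, grows as its front edge rises (to 1.3); hinged along the back edge, 55 mm behind the case's middle, 45 mm high. Weighs 0.16 to 0.28 kg and falls shut by itself when let go. Under a closed catch it has a little play and stops at about 0.02 rad (1.6 mm at the grip); with the catch off it lifts freely; the grip then travels on an arc about the hinge, leaning back with the lid: at 0.2 rad its middle has risen 14 mm and moved 8 mm backwards (case +x).
- catch_a_top (a point): Point on the front face (towards the robot) of the steel catch on the front of case_a, 8 mm below the top of its rolled edge; when closed it lies 76 mm in front of the case's middle and 82 mm above its underside. The catch is an upright plate 36 mm wide, 4 mm thick with an 8 mm rolled top edge, top at 90 mm; it pivots 12 mm above the underside, 58 mm in front of the middle, and its hook reaches back over a keeper on the lid's front edge.
- catch_a (a joint): Catch of case_a, rad: 0 closed, hooked over the lid's keeper (end stop); 0.2 off, its top leaning about 14 mm towards the robot (end stop). Over-centre spring, so it rests only at these two ends: pushed at its top towards the case (case +x) with 3 to 4 N it snaps shut past 0.1. Pushed home while its lid is up, it shuts under the keeper and the lid cannot close.
- case_b: One of three alike grey plastic instrument cases, screwed down to the bench; 110 mm deep (x) by 110 mm wide (y), 65 mm high to the lid's flat top, on a black base plate 122 x 126 x 4 mm. Origin: centre of the underside; its x axis points from the front (catch, towards the robot) to the back (hinge), y to the left, z up. Letters say nothing about its place in the row, nor whether it is latched.
- lid_b_grip (a point): Centre of the black upright grip on the lid of case_b: a bar 14 mm thick (case y), 40 mm long (case x), standing 26 mm above the lid's top (z 65 to 91 mm when shut); the point lies 20 mm in front of the case's middle and 78 mm above its underside when shut. Pinch it across its 14 mm from above. It is 75 mm from the hinge line, measured level.
- lid_b (a joint): Lid of case_b, rad: 0 shut, grows as its front edge rises (to 1.3); hinged along the back edge, 55 mm behind the case's middle, 45 mm high. Weighs 0.16 to 0.28 kg and falls shut by itself when let go. Under a closed catch it has a little play and stops at about 0.02 rad (1.6 mm at the grip); with the catch off it lifts freely; the grip then travels on an arc about the hinge, leaning back with the lid: at 0.2 rad its middle has risen 14 mm and moved 8 mm backwards (case +x).
- catch_b_top (a point): Point on the front face (towards the robot) of the steel catch on the front of case_b, 8 mm below the top of its rolled edge; when closed it lies 76 mm in front of the case's middle and 82 mm above its underside. The catch is an upright plate 36 mm wide, 4 mm thick with an 8 mm rolled top edge, top at 90 mm; it pivots 12 mm above the underside, 58 mm in front of the middle, and its hook reaches back over a keeper on the lid's front edge.
- catch_b (a joint): Catch of case_b, rad: 0 closed, hooked over the lid's keeper (end stop); 0.2 off, its top leaning about 14 mm towards the robot (end stop). Over-centre spring, so it rests only at these two ends: pushed at its top towards the case (case +x) with 3 to 4 N it snaps shut past 0.1. Pushed home while its lid is up, it shuts under the keeper and the lid cannot close.
- case_c: One of three alike grey plastic instrument cases, screwed down to the bench; 110 mm deep (x) by 110 mm wide (y), 65 mm high to the lid's flat top, on a black base plate 122 x 126 x 4 mm. Origin: centre of the underside; its x axis points from the front (catch, towards the robot) to the back (hinge), y to the left, z up. Letters say nothing about its place in the row, nor whether it is latched.
- lid_c_grip (a point): Centre of the black upright grip on the lid of case_c: a bar 14 mm thick (case y), 40 mm long (case x), standing 26 mm above the lid's top (z 65 to 91 mm when shut); the point lies 20 mm in front of the case's middle and 78 mm above its underside when shut. Pinch it across its 14 mm from above. It is 75 mm from the hinge line, measured level.
- lid_c (a joint): Lid of case_c, rad: 0 shut, grows as its front edge rises (to 1.3); hinged along the back edge, 55 mm behind the case's middle, 45 mm high. Weighs 0.16 to 0.28 kg and falls shut by itself when let go. Under a closed catch it has a little play and stops at about 0.02 rad (1.6 mm at the grip); with the catch off it lifts freely; the grip then travels on an arc about the hinge, leaning back with the lid: at 0.2 rad its middle has risen 14 mm and moved 8 mm backwards (case +x).
- catch_c_top (a point): Point on the front face (towards the robot) of the steel catch on the front of case_c, 8 mm below the top of its rolled edge; when closed it lies 76 mm in front of the case's middle and 82 mm above its underside. The catch is an upright plate 36 mm wide, 4 mm thick with an 8 mm rolled top edge, top at 90 mm; it pivots 12 mm above the underside, 58 mm in front of the middle, and its hook reaches back over a keeper on the lid's front edge.
- catch_c (a joint): Catch of case_c, rad: 0 closed, hooked over the lid's keeper (end stop); 0.2 off, its top leaning about 14 mm towards the robot (end stop). Over-centre spring, so it rests only at these two ends: pushed at its top towards the case (case +x) with 3 to 4 N it snaps shut past 0.1. Pushed home while its lid is up, it shuts under the keeper and the lid cannot close.
- cup: Specimen cup with white lid, 64 mm wide, 72 mm high, loose bystander behind the cases; origin under its centre.
- vial: White capped vial, 38 mm wide, 95 mm high, loose bystander behind the cases; origin under its centre.
- carton: White carton, 55x90x45 mm, loose bystander behind the cases; origin under its centre.
- stapler: Black stapler, 36x137x52 mm, loose bystander at the front left; origin under its centre.
- microscope: Bench microscope, fixed furniture, the tall white obstacle left of the cases: about 0.4 m high, spans roughly x 0.33 to 0.68 m, y 0.42 to 0.62 m in the world. Only to be kept clear of.
There are look-alikes about, which are no part of the job. Leave any brown look-alike of the case_c alone.

How it is judged:
By the outcome, as a careful person would: the job done as asked, in the order asked, and still so for the second after the job is handed in, with the robot touching nothing.
It also fails if it takes over 72 s, if anything falls off the work surface, if the arm or the gripper's body presses on something with over 40 N, if the wrist force passes 120 N, or if a joint passes its speed limit or range.

ROBOT

A 7-joint arm with a two-finger parallel gripper is mounted at the origin on a cart in front of the work surface, level with it; the furniture and walls round the work are solid. World frame = base frame: x ahead of the robot, y to its left, z up, the work surface at z = 0. Lengths are in m, angles in rad, forces in N, time in s.
With the tool pointing down it reaches from about 0.35 to 0.9 m from the base axis. Payload 19.9 kg.
Tool frame: the origin (TCP) lies between the finger pads; the fingertips stand 22 mm ahead of it and the grasp point (between the pads) lies 3 mm ahead of it; x points along the fingers, y is the direction in which the jaws open and shut, and the axes are right-handed (so a half turn about x gives the same grasp; the last joint's range is limited). The gripper opens to 94 mm and grips with 3 to 60 N. Pads are 16 mm wide; open, the fingers measure 119 mm over their backs; the gripper's body (75 mm by 177 mm) begins 78 mm behind the grasp point.
Start: joints at [-1.232, 0.417, -0.01, 1.614, 0.005, 1.111, -0.053], TCP at [0.232, 0.58, 0.227] pointing down, gripper open.
Joint ranges: [-2.81, 2.81], [-0.39, 2.02], [-1.27, 1.25], [0.06, 2.57], [-1.19, 4.33], [0.19, 2], [-2.82, 2.82]. Speed limits (rad/s): [1.89, 1.89, 2.39, 2.39, 3.01, 3.01, 3.01].

INTERFACE

Orientations are given as a rotation vector (axis times angle).
In Python, from station import get_obs, grab_frame, calibration, finish_job gives the robot as it stands.
- The arm moves only by the tool apply_moves, never from a script. Its arguments are lists of equal length, an entry for each row: "jaw": the opening in per cent of the stroke, from 0 (shut) to 100 (fully open); "delta_pos": the shift along the tool's x, y, z in mm, a list of three; "angular": the turn, a rotation vector about the tool's x, y, z in degrees, a list of three. A call has exactly 8 rows; each row is the pose to reach, as a shift and turn from the pose commanded when the call began, along the tool's axes at that moment; what a row does not reach only later rows make up. A row lasts 1/8 s, in which the tool goes at most 62.5 mm and 10.7 degrees, less where a joint would pass 70% of its speed; a pose out of reach is approached as far as the arm can. A call with a gripper value outside its range is refused whole. The fingers move at their own pace and stop on an object; "force" is the grip in N (left out, the last holds). Time passes only in rows, so rows that repeat a pose let the fingers close, or fill a call up. It gives the time, the measured TCP pose, the force and the opening at its end, in the units of the state.
- get_obs(): the state, without advancing time (a new reading comes with each control period).
- grab_frame(name): name is "side" or "top" or "wrist"; returns the picture (400x640x3 uint8, red, green, blue); there is no depth.
- calibration(name): a dict with "camera_matrix" (3x3 intrinsics, pixels), "k1" (the pictures are not rectified: a ray, as slopes to the right and down, at radius r is drawn at 1 + k1 r^2 times it, then the intrinsics apply), "world_to_cam" (4x4, takes a point from world to camera coordinates); the wrist camera has in their place "T_tool_cam" (4x4, takes a point from camera to tool coordinates, whose origin is the TCP and whose axes are the tool frame's). Camera axes: x right, y down, z forward; pixel columns grow to the right and rows downward; lengths in m; the calibration is good to about 2 mm. A picture is of the moment at which its call begins: read the wrist's pose just before it. calibration takes no time and is no camera call.
- finish_job(): hands the job in, once; it reports no verdict.
The state is a dict: "t": time; "q": joint angles; "joint_vel": joint speeds; "joint_efforts": joint torques, N m; "position": TCP position; "tcp_rot": TCP orientation; "force": force on the tool from outside, world axes, zero at the start; "ft_torque": the same for the moment, N m; "grip_width": opening from 0.0 (shut) to 1.0 (fully open).
Only numpy, scipy, OpenCV 4.12 (cv2) and the standard library are available. Lean on these libraries where they do the work, as an engineer would, in place of code of your own. Each camera call takes 0.05 s, during which the arm holds its last target. There are 200 camera calls.

## Working session

There is one attempt and no reset: what is moved stays moved. The work goes in short steps, Python scripts to look and compute and a tool call to move; the robot and the scene stay as the last step left them, time stands still between calls to the robot, and variables do not carry over. Pictures are saved under pics/ and viewed, about 8 in all and at most 12, crops included, and the job is handed in when it is done.

Besides the shell and the picture viewer there is one more tool, called after "Call:" as name(argument=value, ...) on one line, values as JSON. apply_moves: Moves the arm, as the interface text tells. Its arguments: {"type":"object","properties":{"jaw":{"type":"array"},"delta_pos":{"type":"array"},"angular":{"type":"array"},"force":{"type":"number"}},"required":["jaw","delta_pos","angular"]}

```bash
mkdir -p pics; ls; cat > h.py <<'E'
import numpy as np, cv2
from station import get_obs, grab_frame, calibration
from scipy.spatial.transform import Rotation as R
E
python3 - <<'E'
from h import *
for n in("top","side"):
    cv2.imwrite(f"pics/{n}0.png",grab_frame(n)[:,:,::-1]); c=calibration(n); print(n,c)
print(calibration("wrist")); print(get_obs())
E
```

```text
pics
top {'camera_matrix': array([[396.68818762,   0.        , 324.15231896],
       [  0.        , 396.68818762, 207.66691795],
       [  0.        ,   0.        ,   1.        ]]), 'k1': 0.007111211845323441, 'world_to_cam': array([[ 0.02740145, -0.99959696,  0.00742195, -0.00465009],
       [-0.98547149, -0.02825772, -0.16747373,  0.56401177],
       [ 0.16761596, -0.0027251 , -0.9858486 ,  1.51193782],
       [ 0.        ,  0.        ,  0.        ,  1.        ]])}
side {'camera_matrix': array([[392.73074647,   0.        , 321.11677598],
       [  0.        , 392.73074647, 199.6358222 ],
       [  0.        ,   0.        ,   1.        ]]), 'k1': -0.021335852197758316, 'world_to_cam': array([[-0.97791948,  0.20816296, -0.01848429,  0.55755504],
       [ 0.15338053,  0.6548466 , -0.74003401, -0.00319417],
       [-0.1419433 , -0.72652881, -0.6723154 ,  1.70765365],
       [ 0.        ,  0.        ,  0.        ,  1.        ]])}
{'camera_matrix': array([[303.3857665 ,   0.        , 319.61047875],
       [  0.        , 303.3857665 , 199.26817522],
       [  0.        ,   0.        ,   1
[... 360 characters left out ...]
0000e+00,
         1.00000000e+00]])}
{'t': 0.1, 'q': array([-1.23249504,  0.4179126 , -0.0102758 ,  1.61408418,  0.00466689,
        1.1106743 , -0.05298961]), 'joint_vel': array([-0.0015674 , -0.00047764, -0.00056724, -0.00193601,  0.00164537,
        0.00126892,  0.00149274]), 'joint_efforts': array([ 2.85194736e-03, -8.52601504e+01,  6.40879087e-01, -4.26703048e+01,
       -4.88077593e-02,  1.64000143e-02,  6.48584682e-05]), 'position': array([0.2316148 , 0.58018192, 0.22690151]), 'tcp_rot': array([ 0.29716744,  1.55031339, -0.29881844]), 'force': array([-0.33448946,  0.74413152, -0.31696138]), 'ft_torque': array([-0.02145079, -0.00242773, -0.06948763]), 'grip_width': 0.9985383144073351}
```

View pics/top0.png

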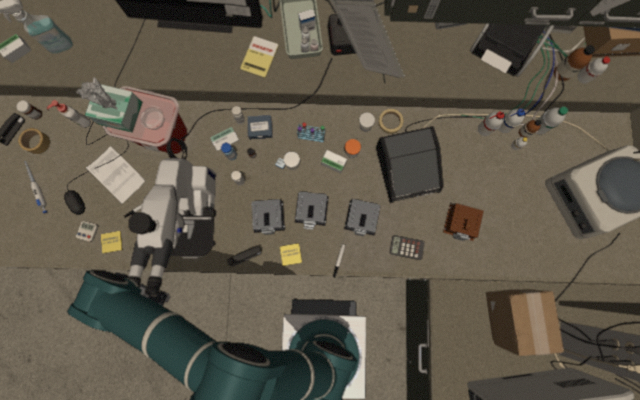

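View pics/side0.png

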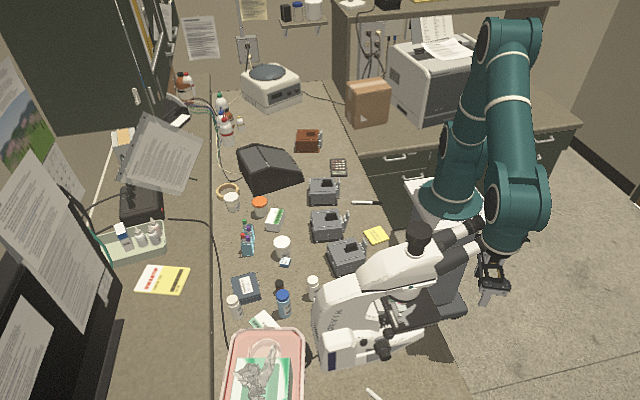

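Top view: the grey cases are at about (268,215), (311,209) and (363,216); the brown look-alike is at (465,220) and the stapler at (245,255). The side view shows the microscope between the arm and the left case.

```bash
cat >> h.py <<'E'
def ray(name,uv,obs=None):
    c=calibration(name); K=c["camera_matrix"]
    d=(np.array(uv,float)-K[:2,2])/[K[0,0],K[1,1]]
    u=d.copy()
    for _ in range(20): u=d/(1+c["k1"]*(u@u))
    r=np.r_[u,1]
    if name=="wrist":
        T=pose(obs)@c["T_tool_cam"]
    else: T=np.linalg.inv(c["world_to_cam"])
    return T[:3,3],T[:3,:3]@r
def pose(o):
    T=np.eye(4);T[:3,:3]=R.from_rotvec(o["tcp_rot"]).as_matrix();T[:3,3]=o["position"];return T
def atz(name,uv,z,obs=None):
    o,d=ray(name,uv,obs); return o+d*(z-o[2])/d[2]
def tri(a,b):
    (o1,d1),(o2,d2)=a,b
    s=np.linalg.lstsq(np.c_[d1,-d2],o2-o1,rcond=None)[0]
    p,q=o1+d1*s[0],o2+d2*s[1]; return (p+q)/2,np.linalg.norm(p-q)
def proj_w(p,obs):
    c=calibration("wrist");T=np.linalg.inv(pose(obs)@c["T_tool_cam"]);x=T[:3,:3]@p+T[:3,3];u=x[:2]/x[2]
    return u*(1+c["k1"]*(u@u))*303.3857665+c["camera_matrix"][:2,2]
def delta(pos,Rt,obs):
    T=pose(obs); print("dpos mm",np.round(T[:3,:3].T@(np.array(pos)-T[:3,3])*1e3,1),"ang deg",np.round(R.from_matrix(T[:3,:3].T@Rt).as_rotvec(degrees=True),2))
def down(yaw,s=1):  # tool x down, tool y = s*case y
    z=np.array([-0.,0,-1]);y=s*np.array([-np.sin(yaw),np.cos(yaw),0]);return np.c_[z,y,np.cross(z,y)]
E
python3 - <<'E'
from h import *
for p in [(268,215),(311,209),(363,216)]: print(atz("top",p,.065).round(3))
o=get_obs(); print(pose(o)[:3,:3].round(3))
for s in (1,-1): delta([.25,.30,.25],down(0,s),o); delta([.36,.06,.32],down(0,s),o)
i=cv2.imread("pics/top0.png")[180:250,235:400]; cv2.imwrite("pics/c.png",cv2.resize(i,None,fx=4.8,fy=4.8,interpolation=cv2.INTER_CUBIC))
E
```

```text
[0.526 0.228 0.065]
[0.554 0.062 0.065]
[ 0.533 -0.14   0.065]
[[-0.     0.371  0.929]
 [-0.001  0.929 -0.371]
 [-1.    -0.001  0.   ]]
dpos mm [ -22.8 -253.4  121. ] ang deg [-2.176e+01 -1.000e-02  6.000e-02]
dpos mm [ -92.6 -435.6  312.1] ang deg [-2.176e+01 -1.000e-02  6.000e-02]
dpos mm [ -22.8 -253.4  121. ] ang deg [1.5824e+02 8.0000e-02 1.0000e-02]
dpos mm [ -92.6 -435.6  312.1] ang deg [1.5824e+02 8.0000e-02 1.0000e-02]
```

View pics/c.png

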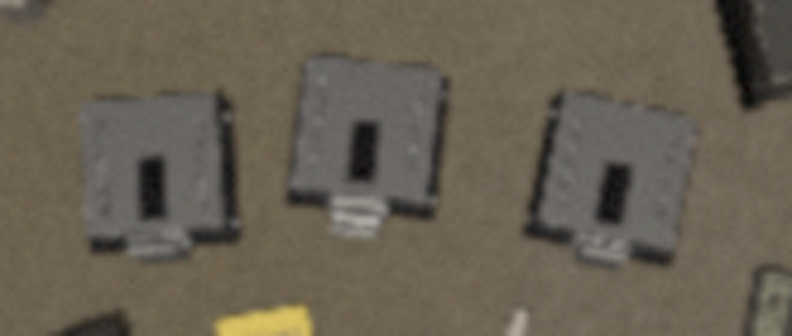

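The crop shows each case with its grip. The middle catch, at crop (358,215), sticks out most, so it is probably off. The left and right catches look closer in.

Call:
apply_moves(jaw=[100,100,100,100,100,100,100,100], delta_pos=[[-5,-55,25],[-10,-110,50],[-15,-160,75],[-20,-210,100],[-23,-253,121],[-23,-255,180],[-23,-260,235],[-23,-265,290]], angular=[[0,0,0],[-5,0,0],[-10,0,0],[-15,0,0],[-20,0,0],[-21.8,0,0],[-21.8,0,0],[-21.8,0,0]])

```text
t: 1.1
position: [0.4041, 0.2257, 0.2506]
tcp_rot: [-0.001, 1.57, 0.001]
force: [-0.1, 0.5, 0.1]
grip_width: 0.998
```

```bash
python3 - <<'E'
from h import *
o=get_obs(); print(o["t"],o["position"],o["force"]); print(pose(o)[:3,:3].round(3)); delta([.45,.19,.25],down(0),o)
E
```

```text
1.1 [0.40412734 0.22574519 0.25059405] [-0.13017493  0.53433338  0.13384712]
[[ 0.    -0.001  1.   ]
 [ 0.     1.     0.001]
 [-1.     0.     0.   ]]
dpos mm [  0.6 -35.8  45.8] ang deg [ 0.06  0.02 -0.01]
```

Call:
apply_moves(jaw=[100,100,100,100,100,100,100,100], delta_pos=[[0,-20,20],[0,-40,40],[0,-60,45],[0,-65,46],[0,-65,46],[0,-65,46],[0,-65,46],[0,-65,46]], angular=[[0,0,0],[0,0,0],[0,0,0],[0,0,0],[0,0,0],[0,0,0],[0,0,0],[0,0,0]])

```text
t: 2.1
position: [0.4487, 0.1622, 0.2504]
tcp_rot: [-0.001, 1.571, 0.001]
force: [-0.4, -0.3, 1.6]
grip_width: 1.001
```

```bash
python3 - <<'E'
from h import *
import pickle
o=get_obs(); im=grab_frame("wrist"); pickle.dump((o,im),open("w1.pkl","wb")); cv2.imwrite("pics/w1.png",im[:,:,::-1]); print(o["t"],o["position"])
E
```

```text
2.1 [0.44871874 0.16216515 0.25044994]
```

Call:
apply_moves(jaw=[100,100,100,100,100,100,100,100], delta_pos=[[0,-55,0],[0,-110,0],[0,-150,0],[0,-170,0],[0,-180,0],[0,-180,0],[0,-180,0],[0,-180,0]], angular=[[0,0,0],[0,0,0],[0,0,0],[0,0,0],[0,0,0],[0,0,0],[0,0,0],[0,0,0]])

```text
t: 3.15
position: [0.449, -0.0174, 0.2504]
tcp_rot: [-0.002, 1.571, 0.001]
force: [0.0, 0.8, 0.1]
grip_width: 1.001
```

```bash
python3 - <<'E'
from h import *
import pickle
o=get_obs(); im=grab_frame("wrist"); pickle.dump((o,im),open("w2.pkl","wb")); cv2.imwrite("pics/w2.png",im[:,:,::-1]); print(o["t"],o["position"])
E
```

```text
3.15 [ 0.44900602 -0.01740727  0.25044433]
```

View pics/w1.png

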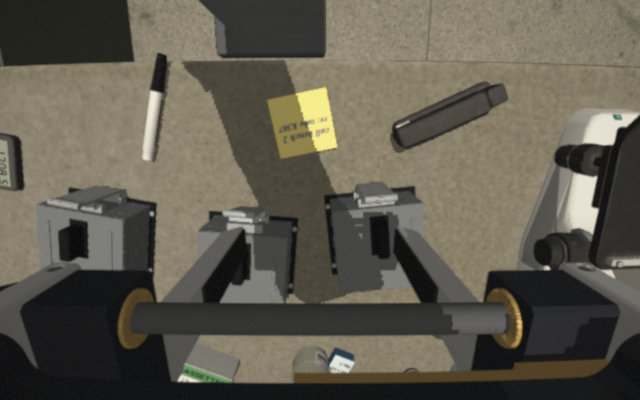

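View pics/w2.png

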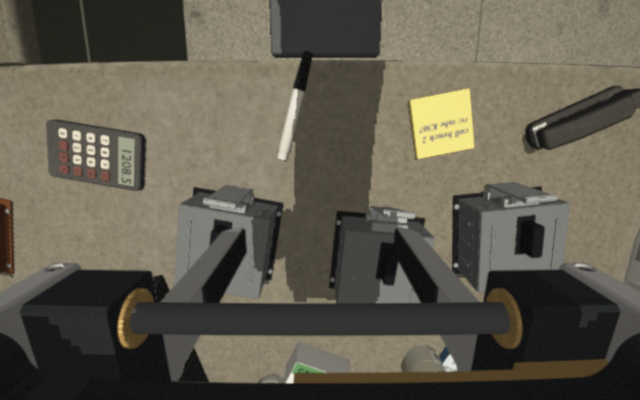

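In w1 the cases are at about (95,230), (250,255) and (375,240), right to left in the world, with the camera's right being +y. In w2 they are at (230,240), (385,255) and (515,235). I'll enlarge all of them in one picture.

```bash
python3 - <<'E'
import cv2,numpy as np
a,b=cv2.imread("pics/w1.png"),cv2.imread("pics/w2.png")
f=lambda i,x,y:cv2.resize(i[y:y+130,x:x+130],None,fx=2,fy=2,interpolation=cv2.INTER_CUBIC)
y=175
r=np.vstack([np.hstack([f(a,315,y),f(a,185,y),f(a,30,y)]),np.hstack([f(b,447,y),f(b,322,y),f(b,165,y)])])
cv2.imwrite("pics/cmp.png",np.clip(r*1.6,0,255).astype(np.uint8))
E
```

```text
(no output)
```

View pics/cmp.png

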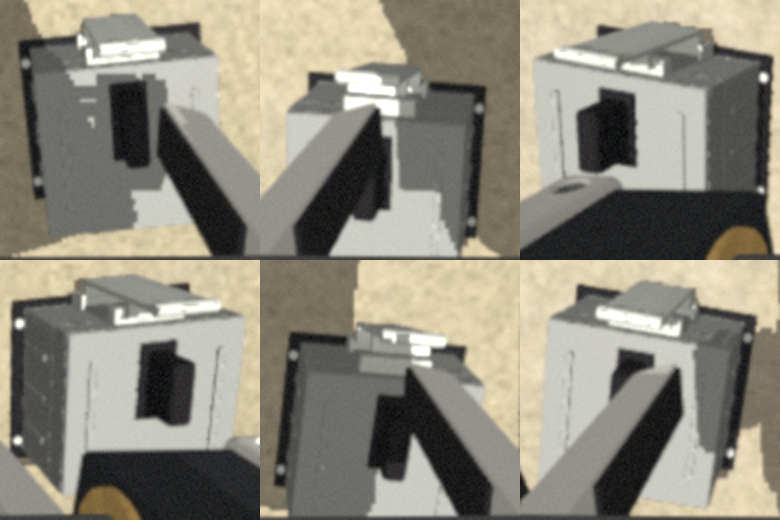

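The composite shows the front-top lid corners of each case in both views. I'll triangulate these.

```bash
python3 - <<'E'
from h import *
import pickle
o1=pickle.load(open("w1.pkl","rb"))[0];o2=pickle.load(open("w2.pkl","rb"))[0]
P={"left":[((331.5,211),(480.5,211.5)),((423.5,203.5),(568.5,203.5))],
"mid":[((199,231),(343,231.5)),((292,237),(433.5,237))],
"right":[((36.5,205),(179.5,203.5)),((123.5,219.5),(268.5,217.5))]}
for k,v in P.items():
    a,b=[tri(ray("wrist",p,o1),ray("wrist",q,o2)) for p,q in v]
    a2,b2=[(atz("wrist",p,.065,o1)+atz("wrist",q,.065,o2))/2 for p,q in v]
    d=b2-a2; yaw=np.arctan2(-d[0],d[1]); c=(a2+b2)/2+.055*np.array([np.cos(yaw),np.sin(yaw),0])
    print(k,a[0].round(4),a[1].round(4),b[0].round(4),b[1].round(4),"w",np.linalg.norm(d).round(4),"yaw",np.degrees(yaw).round(2),"c",c.round(4))
    ex=np.array([np.cos(yaw),np.sin(yaw),0])
    g=c-.02*ex; g[2]=.078
    print("   grip",g.round(4),"px",proj_w(np.r_[g[:2],.091],o1).round(),proj_w(np.r_[g[:2],.091],o2).round())
    for n,th in(("closed",0),("off",.2)):
        p=c-(.058+.018*np.cos(th)+.070*np.sin(th))*ex; p[2]=.012+.078*np.cos(th)-.018*np.sin(th)
        print("   catch top",n,p.round(3),proj_w(p,o1).round(),proj_w(p,o2).round())
E
```

```text
left [0.4797 0.1769 0.0625] 0.0006 [0.47   0.2862 0.0621] 0.0001 w 0.1087 yaw 5.15 c [0.5288 0.2352 0.065 ]
   grip [0.5089 0.2334 0.078 ] px [382. 244.] [537. 243.]
   catch top closed [0.453 0.228 0.09 ] [380. 195.] [542. 196.]
   catch top off [0.44  0.227 0.085] [379. 182.] [540. 183.]
mid [0.5085 0.0122 0.0546] 0.0003 [0.5177 0.1279 0.0499] 0.0001 w 0.1118 yaw -3.67 c [0.563  0.0663 0.065 ]
   grip [0.543  0.0676 0.078 ] px [237. 271.] [392. 271.]
   catch top closed [0.487 0.071 0.09 ] [237. 225.] [399. 225.]
   catch top off [0.474 0.072 0.085] [238. 212.] [399. 212.]
right [ 0.4713 -0.1829  0.0648] 0.002 [ 0.4906 -0.0787  0.0591] 0.0029 w 0.108 yaw -9.29 c [ 0.5342 -0.1384  0.065 ]
   grip [ 0.5145 -0.1352  0.078 ] px [ 64. 246.] [215. 247.]
   catch top closed [ 0.459 -0.126  0.09 ] [ 62. 200.] [219. 200.]
   catch top off [ 0.446 -0.124  0.085] [ 65. 187.] [222. 187.]
```

Measured lid fronts come out at z 0.05–0.065 m, which fits the text's heights well enough. I'll hover over the left grip, then take a closer look.

Call:
apply_moves(jaw=[90,80,70,60,55,50,50,50], delta_pos=[[0,55,15],[10,110,30],[30,165,45],[50,215,55],[80,245,60],[110,251,60],[120,251,60],[120,251,60]], angular=[[-2,0,0],[-4,0,0],[-5.15,0,0],[-5.15,0,0],[-5.15,0,0],[-5.15,0,0],[-5.15,0,0],[-5.15,0,0]])

```text
t: 4.2
position: [0.5088, 0.2324, 0.1306]
tcp_rot: [-0.071, 1.57, 0.07]
force: [0.8, -0.0, 0.6]
grip_width: 0.502
```

```bash
cat >> h.py <<'E'
def look(fn,crop):
    o=get_obs(); im=grab_frame("wrist")[:,:,::-1]; x,y,w,h,s=crop
    cv2.imwrite(fn,np.clip(cv2.resize(im[y:y+h,x:x+w],None,fx=s,fy=s,interpolation=cv2.INTER_CUBIC)*1.5,0,255).astype(np.uint8))
    print(o["t"],o["position"].round(4),o["force"].round(1),o["grip_width"])
    return o
E
python3 - <<'E'
from h import *
o=look("pics/l1.png",(200,120,240,180,3))
for s in(-.02,.02):
  for t in(-.007,.007):
    y=np.radians(5.15);print(s,t,proj_w(np.array([.5089+s*np.cos(y)-t*np.sin(y),.2334+s*np.sin(y)+t*np.cos(y),.091]),o).round(1))
E
```

```text
4.2 [0.5088 0.2324 0.1306] [ 0.8 -0.   0.6] 0.5016937476209459
-0.02 -0.007 [309.9 203.8]
-0.02 0.007 [330.7 203.8]
0.02 -0.007 [310.3 258.1]
0.02 0.007 [330.1 258.1]
```

View pics/l1.png

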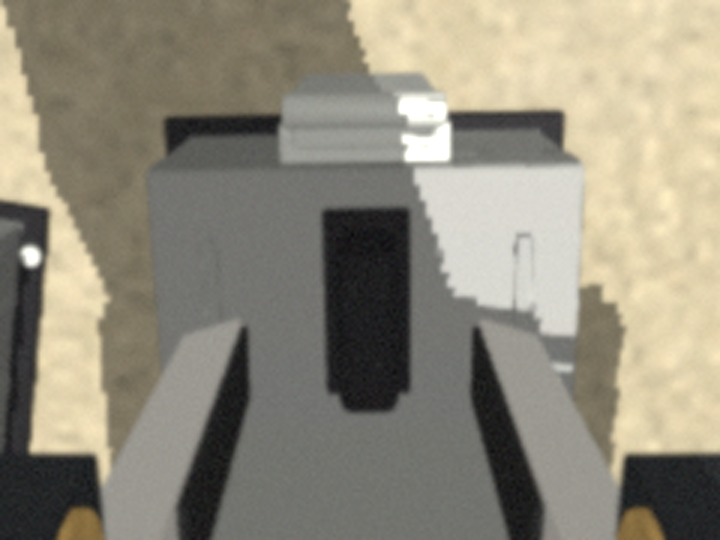

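The left grip is centred between the fingers in y: its top spans crop x 325–410, y 210–392. The catch at crop (365,130) sits tight over the lid. I'll check the lid corners against the prediction.

```bash
python3 - <<'E'
from h import *
o=get_obs()
y=np.radians(5.15);ex=np.array([np.cos(y),np.sin(y),0]);ey=np.array([-ex[1],ex[0],0]);c=np.array([.5288,.2352,0])
f=lambda a,b,z:(proj_w(c+a*ex+b*ey+[0,0,z],o).round(1))
print("lid",f(-.055,-.055,.065),f(-.055,.055,.065)," obs (250,176),(394,174)")
print("base",f(-.061,-.063,.004),f(-.061,.063,.004)," obs (255.5,160),(388,157.5)")
print("catch top closed",f(-.076,-.018,.09),f(-.076,.018,.09),"hook rear obs lower line (293,173.5)(350,173.5); upper(295,144)-(345,144)")
print("grip base",f(-.04,-.007,.065),f(-.04,.007,.065),f(0,.007,.065))
p=[]
for uv in [(308,190),(336.5,189.5),(309,250.5),(336.5,250.5)]: p.append([atz("wrist",uv,z,o).round(4)[:2] for z in (.091,.1)])
print(p)
E
```

```text
lid [246.6 174.2] [393.6 174.3]  obs (250,176),(394,174)
base [252.9 156.4] [387.1 156.5]  obs (255.5,160),(388,157.5)
catch top closed [292.5 149. ] [347.9 149.1] hook rear obs lower line (293,173.5)(350,173.5); upper(295,144)-(345,144)
grip base [310.9 193.7] [329.3 193.7] [328.8 242.7]
[[array([0.4808, 0.2227]), array([0.4787, 0.2229])], [array([0.4787, 0.2417]), array([0.4767, 0.241 ])], [array([0.5245, 0.227 ]), array([0.5204, 0.2269])], [array([0.5227, 0.2463]), array([0.5187, 0.2454])]]
```

The case model fits to about 2 px. The dark outline includes a foot flange, and the grip is about 2 mm further to +y. Now descend, close and tug.

Call:
apply_moves(jaw=[50,50,50,0,0,0,0,0], delta_pos=[[15,2,0],[30,2,0],[36,2,0],[36,2,0],[36,2,0],[36,2,0],[36,2,0],[36,2,0]], angular=[[0,0,0],[0,0,0],[0,0,0],[0,0,0],[0,0,0],[0,0,0],[0,0,0],[0,0,0]], force=20)

```text
t: 5.25
position: [0.5088, 0.2343, 0.0947]
tcp_rot: [-0.071, 1.569, 0.07]
force: [-0.5, -5.2, 5.2]
grip_width: 0.149
```

Call:
apply_moves(jaw=[0,0,0,0,0,0,0,0], delta_pos=[[-1,0,0],[-2,0,0],[-3,0,0],[-4,0,0],[-5,0,0],[-6,0,0],[-6,0,0],[-6,0,0]], angular=[[0,0,0],[0,0,0],[0,0,0],[0,0,0],[0,0,0],[0,0,0],[0,0,0],[0,0,0]])

```text
t: 6.25
position: [0.5075, 0.2342, 0.0989]
tcp_rot: [-0.073, 1.572, 0.07]
force: [2.8, -2.2, -26.9]
grip_width: 0.147
```

The left lid resists with 27 N, so it is latched. Ease back down, release and rise.

Call:
apply_moves(jaw=[0,0,40,50,50,50,50,50], delta_pos=[[3,0,0],[6,0,0],[6,0,0],[6,0,0],[6,0,0],[-10,0,0],[-40,0,0],[-50,0,0]], angular=[[0,0,0],[0,0,0],[0,0,0],[0,0,0],[0,0,0],[0,0,0],[0,0,0],[0,0,0]])

```text
t: 7.25
position: [0.5094, 0.2353, 0.1528]
tcp_rot: [-0.07, 1.567, 0.072]
force: [0.8, -0.7, 0.6]
grip_width: 0.502
```

```bash
python3 - <<'E'
from h import *
o=get_obs(); print(o["position"],o["force"],o["grip_width"]); delta([.543,.0665,.145],down(np.radians(-3.67)),o)
E
```

```text
[0.5093948  0.23530367 0.15284657] [ 0.83279561 -0.70447007  0.56120771] 0.5022940436039819
dpos mm [   7.7 -171.2   18.2] ang deg [ 8.86  0.14 -0.08]
```

Call:
apply_moves(jaw=[50,50,50,50,50,50,50,50], delta_pos=[[0,-55,6],[0,-110,12],[0,-155,16],[5,-171,18],[15,-171,18],[20,-171,18],[20,-171,18],[20,-171,18]], angular=[[3,0,0],[6,0,0],[8.8,0,0],[8.8,0,0],[8.8,0,0],[8.8,0,0],[8.8,0,0],[8.8,0,0]])

```text
t: 8.25
position: [0.542, 0.067, 0.1306]
tcp_rot: [0.049, 1.57, -0.049]
force: [-0.4, -0.6, 0.6]
grip_width: 0.501
```

```bash
python3 - <<'E'
from h import *
o=look("pics/m1.png",(200,120,240,180,3))
y=np.radians(-3.67);ex=np.array([np.cos(y),np.sin(y),0]);ey=np.array([-ex[1],ex[0],0]);c=np.array([.563,.0663,0])
f=lambda a,b,z:((proj_w(c+a*ex+b*ey+[0,0,z],o)-[200,120])*3).round()
print("lid",f(-.055,-.055,.065),f(-.055,.055,.065),"base",f(-.061,-.063,.004),f(-.061,.063,.004),"grip top rear",f(0,-.007,.091),f(0,.007,.091),"foot",f(-.045,-.0105,.065),f(-.045,.0105,.065))
E
```

```text
8.25 [0.542  0.067  0.1306] [-0.4 -0.6  0.6] 0.5005605706415469
lid [139. 168.] [581. 169.] base [158. 113.] [562. 115.] grip top rear [330. 417.] [389. 418.] foot [318. 207.] [402. 208.]
```

View pics/m1.png

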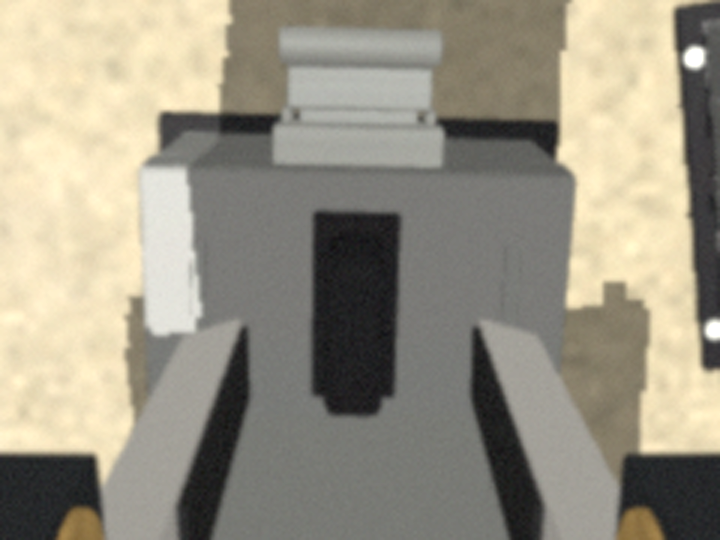

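The middle catch leans off towards the robot (rolled edge at crop (360,45), gap to the keeper at y 110). The grip is about 2 mm to −y and about 1° rotated. Descend, grip and tug 8 mm.

Call:
apply_moves(jaw=[50,50,50,0,0,0,0,0], delta_pos=[[15,-2,0],[30,-2,0],[36,-2,0],[36,-2,0],[36,-2,0],[36,-2,0],[36,-2,0],[36,-2,0]], angular=[[1,0,0],[1,0,0],[1,0,0],[1,0,0],[1,0,0],[1,0,0],[1,0,0],[1,0,0]], force=20)

```text
t: 9.3
position: [0.5422, 0.0655, 0.0948]
tcp_rot: [0.064, 1.569, -0.061]
force: [0.5, 6.0, -0.1]
grip_width: 0.151
```

Call:
apply_moves(jaw=[0,0,0,0,0,0,0,0], delta_pos=[[-1,0,0],[-2,0,0],[-4,0,1],[-5,0,2],[-7,0,3],[-8,0,4],[-8,0,4],[-8,0,4]], angular=[[0,0,0],[0,0,0],[0,0,0],[0,0,0],[0,0,0],[0,0,0],[0,0,0],[0,0,0]])

```text
t: 10.3
position: [0.5456, 0.0652, 0.1025]
tcp_rot: [0.063, 1.57, -0.061]
force: [-0.3, 7.3, -1.8]
grip_width: 0.145
```

The middle lid comes up freely: 7.7 mm at 1.8 N. Let it down, release, rise and step back to the front of its catch.

Call:
apply_moves(jaw=[0,0,0,0,50,50,50,50], delta_pos=[[2,0,-1],[5,0,-2],[8,0,-4],[8,0,-4],[8,0,-4],[8,0,-4],[-20,0,-4],[-50,0,-4]], angular=[[0,0,0],[0,0,0],[0,0,0],[0,0,0],[0,0,0],[0,0,0],[0,0,0],[0,0,0]])

```text
t: 11.3
position: [0.5416, 0.0639, 0.153]
tcp_rot: [0.063, 1.571, -0.064]
force: [0.2, 0.8, 1.4]
grip_width: 0.496
```

```bash
python3 - <<'E'
from h import *
o=get_obs(); print(o["t"],o["position"],o["force"],o["grip_width"])
y=np.radians(-4.7);ex=np.array([np.cos(y),np.sin(y),0]);c=np.array([.563,.0645,0])
for d,z in((-.12,.15),(-.12,.098),(-.084,.098)): delta(c+d*ex+[0,0,z],down(y),o)
E
```

```text
11.3 [0.5415851  0.06389589 0.15295807] [0.15003001 0.76909429 1.36539098] 0.4964392691228099
dpos mm [  3.    2.5 -98.7] ang deg [ 0.07 -0.05  0.04]
dpos mm [ 55.    2.5 -98.7] ang deg [ 0.07 -0.05  0.04]
dpos mm [ 55.    2.5 -62.7] ang deg [ 0.07 -0.05  0.04]
```

Call:
apply_moves(jaw=[0,0,0,0,0,0,0,0], delta_pos=[[0,2,-50],[0,2,-99],[15,2,-105],[40,2,-105],[55,2,-105],[55,2,-105],[55,2,-105],[55,2,-105]], angular=[[0,0,0],[0,0,0],[0,0,0],[0,0,0],[0,0,0],[0,0,0],[0,0,0],[0,0,0]])

```text
t: 12.3
position: [0.4378, 0.0747, 0.098]
tcp_rot: [0.064, 1.569, -0.063]
force: [0.2, 0.2, -0.8]
grip_width: 0.005
```

Call:
apply_moves(jaw=[0,0,0,0,0,0,0,0], delta_pos=[[0,0,5],[0,0,10],[0,0,15],[0,0,20],[0,0,24],[0,0,28],[0,0,30],[0,0,30]], angular=[[0,0,0],[0,0,0],[0,0,0],[0,0,0],[0,0,0],[0,0,0],[0,0,0],[0,0,0]])

```text
t: 13.3
position: [0.4669, 0.0722, 0.0973]
tcp_rot: [0.063, 1.571, -0.063]
force: [-4.8, 0.3, 2.4]
grip_width: 0.002
```

Call:
apply_moves(jaw=[0,0,0,0,0,0,0,0], delta_pos=[[0,0,2],[0,0,4],[0,0,6],[0,0,8],[0,0,10],[0,0,12],[0,0,12],[0,0,12]], angular=[[0,0,0],[0,0,0],[0,0,0],[0,0,0],[0,0,0],[0,0,0],[0,0,0],[0,0,0]])

```text
t: 14.3
position: [0.4792, 0.0713, 0.0974]
tcp_rot: [0.063, 1.57, -0.063]
force: [-0.4, 0.7, -0.2]
grip_width: 0.005
```

The force has dropped to nothing, which suggests it snapped. I'll feel for the stop.

Call:
apply_moves(jaw=[0,0,0,0,0,0,0,0], delta_pos=[[0,0,1],[0,0,2],[0,0,3],[0,0,4],[0,0,4],[0,0,4],[0,0,4],[0,0,4]], angular=[[0,0,0],[0,0,0],[0,0,0],[0,0,0],[0,0,0],[0,0,0],[0,0,0],[0,0,0]])

```text
t: 15.3
position: [0.4806, 0.0711, 0.0969]
tcp_rot: [0.063, 1.575, -0.063]
force: [-18.3, 1.1, 13.9]
grip_width: 0.001
```

Firm stop at 18 N, so it is home. Back off, rise and go to the right grip.

Call:
apply_moves(jaw=[0,0,0,0,0,20,50,50], delta_pos=[[0,0,-10],[0,0,-25],[-15,0,-30],[-50,0,-30],[-60,0,-15],[-60,-30,0],[-60,-80,10],[-60,-80,10]], angular=[[0,0,0],[0,0,0],[0,0,0],[0,0,0],[0,0,0],[0,0,0],[0,0,0],[0,0,0]])

```text
t: 16.3
position: [0.4871, -0.013, 0.1587]
tcp_rot: [0.066, 1.568, -0.068]
force: [-0.3, 0.2, -0.5]
grip_width: 0.291
```

```bash
python3 - <<'E'
from h import *
o=get_obs(); print(o["t"],o["position"],o["force"],o["grip_width"])
delta([.5145,-.1352,.13],down(np.radians(-9.29)),o)
E
```

```text
16.3 [ 0.48711802 -0.0129937   0.15872652] [-0.33829462  0.15230204 -0.45579099] 0.29143112801605514
dpos mm [  28.9 -119.4   37.7] ang deg [4.4  0.09 0.04]
```

Call:
apply_moves(jaw=[50,50,50,50,50,50,50,50], delta_pos=[[0,-50,15],[0,-100,30],[5,-119,37],[20,-119,38],[28,-119,38],[28,-119,38],[28,-119,38],[28,-119,38]], angular=[[2,0,0],[4.4,0,0],[4.4,0,0],[4.4,0,0],[4.4,0,0],[4.4,0,0],[4.4,0,0],[4.4,0,0]])

```text
t: 17.3
position: [0.5153, -0.131, 0.1299]
tcp_rot: [0.123, 1.567, -0.123]
force: [-0.4, -0.2, -0.6]
grip_width: 0.501
```

```bash
python3 - <<'E'
from h import *
o=look("pics/r1.png",(200,100,380,200,2))
y=np.radians(-9.29);ex=np.array([np.cos(y),np.sin(y),0]);ey=np.array([-ex[1],ex[0],0]);c=np.array([.5342,-.1384,0])
f=lambda a,b,z:((proj_w(c+a*ex+b*ey+[0,0,z],o)-[200,100])*2).round()
print("lid",f(-.055,-.055,.065),f(-.055,.055,.065),"base",f(-.061,-.063,.004),f(-.061,.063,.004),"grip top rear",f(0,-.007,.091),f(0,.007,.091))
E
```

```text
17.3 [ 0.5153 -0.131   0.1299] [-0.4 -0.2 -0.6] 0.5012494396757572
lid [ 79. 149.] [375. 150.] base [ 95. 113.] [365. 114.] grip top rear [206. 316.] [245. 316.]
```

View pics/r1.png

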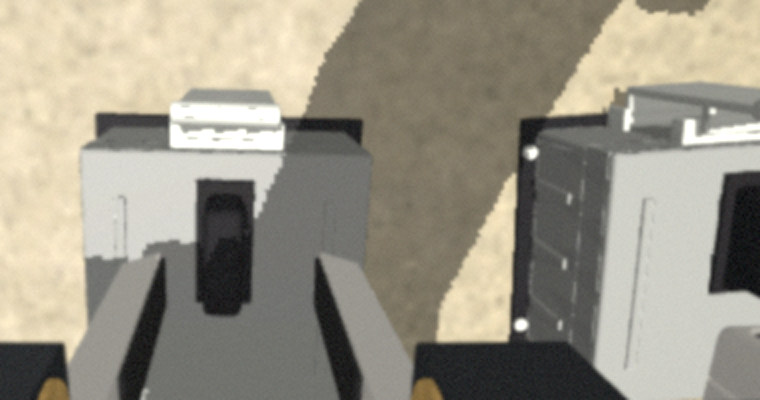

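The right catch at crop (228,125) is tight over the lid, as is the middle one at (690,130). The right grip's centre is at crop x 222, against 240 for the jaws, so I'll shift −6 mm in y.

Call:
apply_moves(jaw=[50,50,50,50,0,0,0,0], delta_pos=[[0,-6,0],[15,-6,0],[30,-6,0],[36,-6,0],[36,-6,0],[36,-6,0],[36,-6,0],[36,-6,0]], angular=[[1,0,0],[1,0,0],[1,0,0],[1,0,0],[1,0,0],[1,0,0],[1,0,0],[1,0,0]], force=20)

```text
t: 18.35
position: [0.5144, -0.1369, 0.0937]
tcp_rot: [0.137, 1.566, -0.137]
force: [0.3, -0.4, 2.5]
grip_width: 0.15
```

Call:
apply_moves(jaw=[0,0,0,0,0,0,0,0], delta_pos=[[-1,0,0],[-2,0,0],[-3,0,0],[-4,0,0],[-5,0,0],[-6,0,0],[-6,0,0],[-6,0,0]], angular=[[0,0,0],[0,0,0],[0,0,0],[0,0,0],[0,0,0],[0,0,0],[0,0,0],[0,0,0]])

```text
t: 19.35
position: [0.5129, -0.1367, 0.0982]
tcp_rot: [0.137, 1.569, -0.137]
force: [3.2, 0.5, -27.2]
grip_width: 0.148
```

The right lid is latched too (27 N). Release, rise, and move to where the wrist camera can see all three.

Call:
apply_moves(jaw=[0,0,40,50,50,50,50,50], delta_pos=[[3,0,0],[6,0,0],[6,0,0],[6,0,0],[6,0,0],[-10,0,0],[-50,0,0],[-100,0,0]], angular=[[0,0,0],[0,0,0],[0,0,0],[0,0,0],[0,0,0],[0,0,0],[0,0,0],[0,0,0]])

```text
t: 20.35
position: [0.5136, -0.1374, 0.2012]
tcp_rot: [0.137, 1.567, -0.138]
force: [1.2, 0.2, -0.1]
grip_width: 0.503
```

Call:
apply_moves(jaw=[100,100,100,100,100,100,100,100], delta_pos=[[-20,55,-30],[-50,110,-55],[-50,165,-60],[-50,185,-60],[-50,185,-60],[-50,185,-60],[-50,185,-60],[-50,185,-60]], angular=[[0,0,0],[0,0,0],[0,0,0],[0,0,0],[0,0,0],[0,0,0],[0,0,0],[0,0,0]])

```text
t: 21.35
position: [0.4872, 0.0546, 0.2495]
tcp_rot: [0.138, 1.566, -0.138]
force: [0.1, 0.5, -0.6]
grip_width: 0.997
```

```bash
python3 - <<'E'
from h import *
o=look("pics/f1.png",(30,110,480,190,1.65)); 
y=np.radians(-4.7);ex=np.array([np.cos(y),np.sin(y),0]);c=np.array([.563,.0645,0])
for n,th in(("closed",0),("off",.2)):
    p=c-(.058+.018*np.cos(th)+.070*np.sin(th))*ex; p[2]=.012+.078*np.cos(th)-.018*np.sin(th)
    print(n,((proj_w(p,o)-[30,110])*1.65).round())
E
```

```text
21.35 [0.4872 0.0546 0.2495] [ 0.1  0.5 -0.6] 0.9968495403458879
closed [502. 130.]
off [500. 108.]
```

View pics/f1.png

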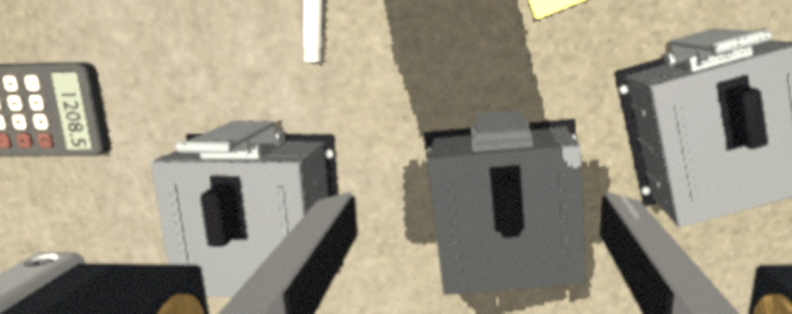

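All three catches sit tight over their lids. The middle rolled edge is at crop (502,130), matching the predicted closed position (502,130) rather than the off position (500,108). Nothing touches the arm, so I'm handing in.

```bash
python3 -c "
from station import finish_job;print(finish_job())"
```

```text
the job is handed in; nothing more can be done
None
```

All three cases should now be shut and latched; I handed the job in at about 21 s of the 72 s allowed.

- **Left and right cases:** I tugged each lid by its grip and both held firm at about 27 N, so they were already latched. I left their catches alone.
- **Middle case:** its lid came up freely (7.7 mm at about 2 N), so the catch was off. I let the lid down and pushed the catch with about 5 N. It snapped over and then met a firm stop at 18 N. I did this before tugging the right case.

**Last checks:** in the final wrist picture the middle catch's edge was at the pixel predicted for closed, clear of the off position. The left and right catches also looked tight over their lids, and the force reading was near zero with the arm clear. I did not tug the middle lid a second time after latching it, so that latch rests on the felt stop and the picture.

**One disagreement:** my first two-view measurement put the middle lid's front edge 10–15 mm lower than the stated height, probably from imprecise corner picks. The closer look before gripping agreed to within about 2 mm sideways and 1°.

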